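Ready the capsule waste for emptying

TASK

Help me empty the used coffee capsules: lift the tall steel cup of used capsules up and off the rail, keeping it upright so nothing spills, and set it down gently, standing on the black rubber mat. Then lift the steel waste bin's self-closing lid and hold it open at 60 degrees, without throwing it back against its stop, so that I can tip the cup in: finish while still holding the lid, do not let go of it. Leave everything else where it is.

Things in the scene. Friction and masses are not known exactly. Their poses are not given: they have to be found in the camera images.
- wastecup_mid (a point): Centre (half-way up) of the cup to move, the tall one of the two on the rail: open steel, 60 mm deep (x), 56 wide (y), 100 tall, 0.25 kg, rim at 195 mm. Two lugs on its back (+x), 8 mm below the rim, reach over the top rail and 16 mm down behind it: it must rise 20 mm before it comes off towards -x. Grasp its flat sides along y, 25 mm below the rim.
- wastecup: The same cup, holding used capsules; origin at the centre of its underside, 95 mm above the counter while it hangs.
- stand: Fixed steel rail stand: two 10 mm rails, 300 mm long along its y, at 182 and 140 mm height, between posts 198 mm tall; base plate 10 mm thick. Origin on the counter right under the rails. The cups hang on its -x side, the tall one left or right of the short one, centres 35 mm in front of the rails.
- mat: Fixed black ribbed rubber bar mat, 130 (x) by 140 (y) by 3 mm, flat on the counter; origin at the centre of its underside. The cup goes here, its whole base on the mat.
- bin: Fixed brushed-steel countertop waste bin, 190 mm deep (x) by 210 mm wide (y) by 160 mm tall; origin at the centre of its underside; its front is -x. It stands left or right of the middle, the rail stand on the other side.
- lid_knob (a point): Centre of the knob near the lid's front edge: upright black drum, 28 mm across, 26 mm high, on a thin neck; centre 25 mm above the lid. Shut, it lies 155 mm in front of the hinge, 31 mm above hinge level, 195 mm above the counter. Grasp it along the bin's y so that it pivots between the fingers as the lid turns. These axes turn with the lid.
- lid_hinge (a point): Middle of the lid's hinge line on the bin's far (+x) rim, 164 mm above the counter; the hinge runs along the bin's y. The axes are those of the bin.
- lid (a joint): Lid angle in rad: 0 shut, growing as its front edge rises; 60 degrees is 1.047; hard stop at 1.48 (85 degrees). Steel lid, about 0.45 kg; its weight and a weak spring pull it shut from every angle (2 to 3 N at the knob).
- sachetcup_mid (a point): Centre of the other cup on the rail, same width and depth but 60 mm tall, holding sachets. Leave it hanging.
- sugarjar: White jar with a steel cap, 68 mm across, 120 mm tall; origin under its centre. Leave alone.
- mug: White mug, 80 mm across, 95 mm tall; origin under its centre. Leave alone.
- milkjug: Steel milk jug, 76 mm across, 85 mm tall; origin under its centre. Leave alone.
- saucer: White plate, 150 mm across; origin under its centre. Leave alone.
- milk: White milk bottle, 70 mm across, 200 mm tall; origin under its centre. Leave alone.
Things that resemble listed ones, but are neither listed nor needed, are in the scene too. Of the things like the mat, leave any that is purple; of the rest the smaller one is meant.

How it is judged:
On the way, in this order (a step that is already met when the one before it is completed fails the run):
1. the tall cup is lifted up and off the rail (height (world z) of wastecup_mid above 0.162 m and contact force between wastecup and stand below 0.05 N and contact force between wastecup and the fingers above 0.5 N), for 0.05 s.
2. the tall cup stands released and upright on the mat (x of wastecup_mid in the frame of mat between -0.036 and 0.036 m and y of wastecup_mid in the frame of mat between -0.043 and 0.043 m and height (world z) of wastecup_mid between 0.046 and 0.059 m and angle between wastecup_mid's own z axis and vertical below 0.1 rad and contact force between wastecup and the fingers below 0.1 N and contact force between wastecup and the arm below 0.1 N and linear speed of wastecup below 0.03 m/s), for 0.2 s.
At the end, for the whole second after the job is handed in: The tall cup stands released, upright and still on the mat (centre within 36 mm in x, 43 mm in y of the mat's); the robot holds the lid still at 60 degrees, plus or minus 7 (0.925 to 1.17 rad), over 0.5 N of contact; all other things within 25 mm of where they began (all of step 2 and value of joint lid between 0.925 and 1.17 rad and velocity of joint lid between -0.1 and 0.1 rad/s and (contact force between lid and the fingers above 0.5 N or contact force between lid and the arm above 0.5 N) and contact force between lid and wastecup below 0.1 N and distance of each of sachetcup_mid, sugarjar, mug, milkjug, saucer, milk from where it was at the start of the episode below 0.025 m); the arm keeps its last pose, push and grip.
It fails at once if the tall cup is tipped more than 30 degrees (angle between wastecup_mid's own z axis and vertical above 0.52 rad).
It fails at once if the tall cup is dropped (moves freely faster than 0.7 m/s) (linear speed of wastecup above 0.7 m/s and contact force between wastecup and the fingers below 0.05 N and contact force between wastecup and the arm below 0.05 N).
It fails at once if the lid is thrown back against its stop (value of joint lid above 1.44 rad).
It fails at once if something else is moved by more than 25 mm (distance of any of sachetcup_mid, sugarjar, mug, milkjug, saucer, milk from where it was at the start of the episode above 0.025 m).
It also fails if it takes over 61 s, if anything falls off the work surface, if the arm or the gripper's body presses on something with over 40 N, if the wrist force passes 120 N, or if a joint passes its speed limit or range.

ROBOT

A 6-joint arm with a two-finger parallel gripper is mounted at the origin on the work surface. World frame = base frame: x ahead of the robot, y to its left, z up, the work surface at z = 0. Lengths are in m, angles in rad, forces in N, time in s.
With the tool pointing down it reaches from about 0.35 to 0.775 m from the base axis. Payload 5.5 kg.
Tool frame: the origin (TCP) lies between the finger pads; the fingertips stand 17 mm ahead of it and the grasp point (between the pads) lies 2 mm behind it (env.finger_overhang is the distance from the TCP to the fingertips, in m); z points along the fingers, y is the line along which they close (so a half turn about z gives the same grasp; the last joint's range is limited). The gripper opens to 85 mm and grips with 20 to 120 N. Pads are 22 mm wide; open, the fingers measure 114 mm over their backs; the gripper's body (76 mm by 85 mm) begins 54 mm behind the grasp point. The pads swing forward as they close: fully open they stand 13 mm farther back than shut.
Start: joints at [0.975, 0.313, 0.046, 1.304, 0, 1.431], TCP at [0.253, 0.516, 0.248] pointing down, gripper open.
Joint ranges: [-2.76, 2.76], [-0.86, 1.69], [-1.03, 1.26], [-2.2, 2.34], [-1.47, 1.5], [-3.14, 3.14]. Speed limits (rad/s): [2.57, 2.57, 3.14, 3.14, 3.14, 3.14].

INTERFACE

Orientations are given as a unit quaternion [w, x, y, z].
In Python, from workcell import env gives the robot as it stands. The module is installed in compiled form; this text tells all that it offers.
- The arm moves only by the shell command python3 -m pendant 'ROWS' [FORCE]. ROWS is JSON, a list of rows, each a list of 5 numbers: the gripper's target within -1 to 1 (fully open at 1, half-way at 0, shut at -1), then the shift along the tool's x, y, z in m, then the turn about the tool's z in rad. A call has 1 to 8 rows; each row shifts and turns the commanded pose from where the row before left it, along the tool's axes as they then stand; what a row does not reach is not made up. A row lasts 1/8 s, in which the tool goes at most 62.5 mm and 10.7 degrees, less where a joint would pass 70% of its speed; a pose out of reach is approached as far as the arm can. A call with a gripper value outside its range is refused whole. The fingers move at their own pace and stop on an object; FORCE is the grip in N (left out, the last holds). Time passes only in rows, so rows that do not move let the fingers close. It gives the time, the measured TCP pose, the force, the opening and the grip force at its end, in the units of the state.
- env.get_state(): the state, without advancing time (a new reading comes with each control period).
- env.read_camera(name): name is "scene" or "top" or "wrist"; returns the picture (420x560x3 uint8, red, green, blue); there is no depth.
- env.calibration(name): a dict with "K" (3x3 intrinsics, pixels), "T" (4x4, takes a point from camera to world coordinates); the wrist camera has in their place "tool_from_camera" (4x4, takes a point from camera to tool coordinates, whose origin is the TCP and whose axes are the flange's). Camera axes: x right, y down, z forward; pixel columns grow to the right and rows downward; lengths in m; the calibration is good to about 2 mm. A picture is of the moment at which its call begins: read the wrist's pose just before it. calibration takes no time and is no camera call.
- env.hand_in(): hands the job in; it is judged then, once.
Trained networks look in the newest picture that a camera, given by its name, has taken for a name from the list of things; names that differ only in an ending like _2 or _b are one class to them, and where a whole thing is asked for, a point or a joint stands for the part that bears it (a point fixed in the world has none). Each returns a list of dicts, best first, with "score" (0 to 1); they miss things now and then, are a little off and sometimes report something else, mostly with a low value. They report only what shows in the picture. A call takes as long as a camera call. They do not tell look-alikes from the thing itself.
- env.recognise(camera, label): "centre" ([column, row] in pixels, amid what is visible of it).
The state is a dict: "clock": time; "joint_pos": joint angles; "qvel": joint speeds; "tau": joint torques, N m; "tcp_pos": TCP position; "orientation": TCP orientation; "wrist_force": force on the tool from outside, world axes, zero at the start; "ft_torque": the same for the moment, N m; "finger_gap": finger opening in m; "grip_force": force on a finger pad.
Only numpy, scipy, OpenCV 4.12 (cv2) and the standard library are available. Lean on these libraries where they do the work, as an engineer would, in place of code of your own. Each camera call takes 0.05 s, during which the arm holds its last target. There are 200 camera calls.

## Working session

There is one attempt and no reset: what is moved stays moved. The work goes in short steps, Python scripts to look and compute and a shell command to move; the robot and the scene stay as the last step left them, time stands still between calls to the robot, and variables do not carry over. Pictures are saved under pics/ and viewed, at most 10 in all, crops included, and the job is handed in when it is done.

```bash
mkdir -p pics; cat > h.py <<'E'
import numpy as np, cv2
from workcell import env
from scipy.spatial.transform import Rotation as R
def save(n,im): cv2.imwrite(f'pics/{n}.png',im[:,:,::-1])
def campose(c,st=None):
    k=env.calibration(c)
    if 'T' in k: return np.array(k['K']),np.array(k['T'])
    st=st or env.get_state(); q=st['orientation']; T=np.eye(4)
    T[:3,:3]=R.from_quat([q[1],q[2],q[3],q[0]]).as_matrix(); T[:3,3]=st['tcp_pos']
    return np.array(k['K']),T@np.array(k['tool_from_camera'])
def ray(KT,px):
    K,T=KT; d=T[:3,:3]@np.linalg.solve(K,[px[0],px[1],1.]); return T[:3,3],d/np.linalg.norm(d)
def onz(KT,px,z):
    o,d=ray(KT,px); return o+d*(z-o[2])/d[2]
def tri(rs):
    A=sum(np.eye(3)-np.outer(d,d) for o,d in rs); b=sum((np.eye(3)-np.outer(d,d))@o for o,d in rs)
    p=np.linalg.solve(A,b); return p,[round(float(np.linalg.norm((np.eye(3)-np.outer(d,d))@(p-o)))*1000,1) for o,d in rs]
def proj(KT,p):
    K,T=KT; q=K@(T[:3,:3].T@(np.array(p)-T[:3,3])); return q[:2]/q[2]
E
python3 - <<'E'
from h import *
for c in ['scene','top']:
    save(c,env.read_camera(c))
    for l in ['wastecup_mid','sachetcup_mid','stand','mat','bin','lid_knob','milk','mug','sugarjar','milkjug','saucer']:
        print(c,l,[(np.round(d['centre']).tolist(),round(d['score'],2)) for d in env.recognise(c,l)])
s=env.get_state();print(s['clock'],s['tcp_pos'],s['orientation'],s['finger_gap'])
for c in ['scene','top']: print(np.round(campose(c)[1],2).tolist())
E
```

```text
scene wastecup_mid [([238.0, 180.0], 0.71)]
scene sachetcup_mid [([213.0, 173.0], 0.63)]
scene stand [([217.0, 213.0], 0.7), ([376.0, 214.0], 0.64)]
scene mat [([204.0, 262.0], 0.87), ([298.0, 212.0], 0.86), ([428.0, 268.0], 0.61)]
scene bin [([330.0, 244.0], 0.63)]
scene lid_knob [([333.0, 232.0], 0.85), ([210.0, 168.0], 0.41)]
scene milk [([252.0, 253.0], 0.95), ([375.0, 212.0], 0.53)]
scene mug [([372.0, 214.0], 0.96), ([251.0, 252.0], 0.66)]
scene sugarjar [([271.0, 232.0], 0.85)]
scene milkjug [([252.0, 169.0], 0.62)]
scene saucer [([190.0, 167.0], 0.89)]
top wastecup_mid [([333.0, 214.0], 0.57)]
top sachetcup_mid [([369.0, 215.0], 0.81)]
top stand [([347.0, 196.0], 0.75), ([215.0, 204.0], 0.47), ([334.0, 218.0], 0.37)]
top mat [([321.0, 148.0], 0.95), ([136.0, 242.0], 0.87), ([271.0, 244.0], 0.6)]
top bin [([215.0, 203.0], 0.81)]
top lid_knob [([216.0, 203.0], 0.64), ([211.0, 202.0], 0.58)]
top milk [([276.0, 154.0], 0.84)]
top mug [([202.0, 265.0], 0.66)]
top sugarjar [([282.0, 199.0], 0.56)]
top milkjug [([214.0, 202.0], 0.57)]
top saucer [([415.0, 246.0], 0.62)]
1.2 [0.25312738 0.5163282  0.24832669] [2.20707053e-05 2.25928512e-01 9.74143883e-01 5.24578350e-05] 0.0856903737688589
[[-0.51, 0.62, -0.6, 1.53], [0.86, 0.36, -0.36, 0.58], [-0.0, -0.7, -0.71, 1.29], [0.0, 0.0, 0.0, 1.0]]
[[0.02, -1.0, 0.07, 0.44], [-1.0, -0.02, 0.01, -0.01], [-0.01, -0.07, -1.0, 2.04], [0.0, 0.0, 0.0, 1.0]]
```

View pics/scene.png

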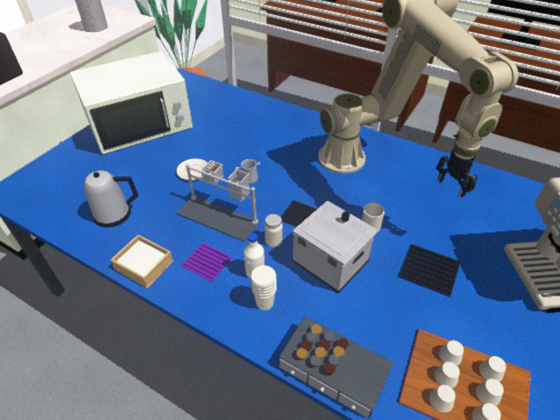

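View pics/top.png

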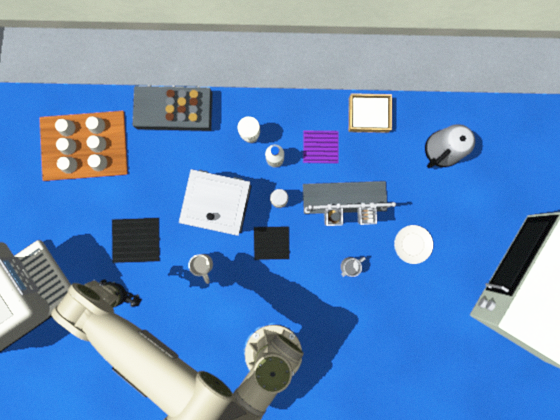

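The scene shows the stand with the tall cup at scene (238,180) / top (333,214). The short cup is at top (369,215). The small black mat is at top (271,243), with the larger one at (136,241) and the purple one at (320,147). The bin knob is at top (211,216) / scene (346,216). The milk jug (top 351,267) and the mug (201,267) stand in front.

```bash
python3 - <<'E'
from h import *
t,s=campose('top'),campose('scene')
pr=lambda n,p:print(n,np.round(p,3))
pr('cup',tri([ray(t,(333,214)),ray(s,(238,180))]))if 0 else print('cup',tri([ray(t,(333,214)),ray(s,(238,180))]))
print('knob',tri([ray(t,(211,216)),ray(s,(346,216))]))
print('mat',tri([ray(t,(271,243)),ray(s,(298,212))]))
pr('mat0',onz(t,(271.3,243.3),.003))
for n,px,z in [('short',(369,215),.15),('jug',(351,267),.085),('mug',(201,267),.095),('jar',(280,198),.12),('cuprim',(333,215),.195),('matL',(136,241),0.003)]: pr(n,onz(t,px,z))
im=env.read_camera('top')
# mat, bin top, rail zoom
a=cv2.resize(im[165:285,170:400],None,fx=3.4,fy=3.4,interpolation=cv2.INTER_CUBIC);save('topz',a)
E
```

```text
cup (array([ 0.53644475, -0.20637894,  0.17838112]), [1.4, 1.4])
knob (array([0.5172121 , 0.23615445, 0.19535291]), [4.5, 4.5])
mat (array([0.42845617, 0.01159552, 0.01925297]), [5.3, 5.3])
mat0 [0.425 0.015 0.003]
short [ 0.538 -0.343  0.15 ]
jug [ 0.343 -0.289  0.085]
mug [0.33  0.277 0.095]
jar [ 0.596 -0.015  0.12 ]
cuprim [ 0.533 -0.206  0.195]
matL [0.421 0.551 0.003]
```

View pics/topz.png

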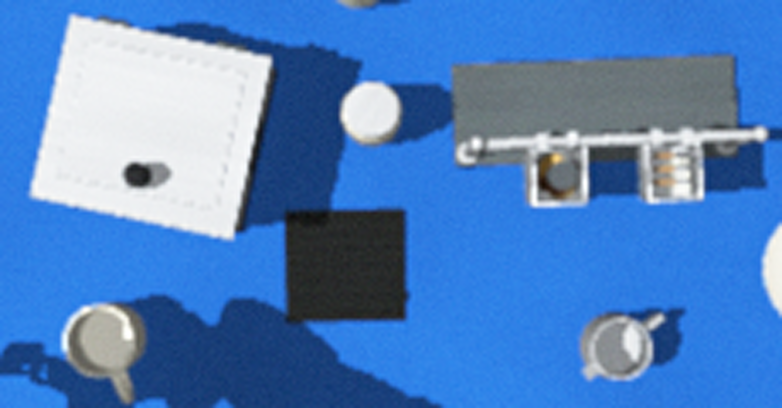

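```bash
python3 - <<'E'
from h import *
k=env.calibration('wrist');print(np.round(k['tool_from_camera'],3),np.round(k['K'],0))
q=R.from_quat(np.array(env.get_state()['orientation'])[[1,2,3,0]]).as_matrix()
print(np.round(q,3), 'target shift tool', np.round(q.T@(np.array([.50,-.19,.33])-env.get_state()['tcp_pos']),3))
E
python3 -m pendant '[[1,0,0,-0.06,0],[1,0,0,-0.02,0]]'
```

```text
[[ 0.001 -0.955 -0.297  0.077]
 [ 1.     0.001 -0.001 -0.   ]
 [ 0.001 -0.297  0.955 -0.126]
 [ 0.     0.     0.     1.   ]] [[336.   0. 285.]
 [  0. 336. 209.]
 [  0.   0.   1.]]
[[-0.898  0.44   0.   ]
 [ 0.44   0.898  0.   ]
 [-0.     0.    -1.   ]] target shift tool [-0.533 -0.526 -0.082]
clock: 1.5
tcp_pos: [0.2534, 0.5168, 0.3314]
orientation: [0.001, 0.226, 0.974, 0.002]
wrist_force: [0.7, 0.4, 0.2]
finger_gap: 0.0853
grip_force: 0.0
```

```bash
python3 -m pendant '[[1,-0.04,-0.04,0,0],[1,-0.04,-0.04,0,0],[1,-0.04,-0.04,0,0],[1,-0.04,-0.04,0,0],[1,-0.04,-0.04,0,0],[1,-0.04,-0.04,0,0],[1,-0.04,-0.04,0,0],[1,-0.04,-0.04,0,0]]' && python3 -m pendant '[[1,-0.04,-0.04,0,0],[1,-0.04,-0.04,0,0],[1,-0.04,-0.04,0,0],[1,-0.04,-0.04,0,0],[1,-0.043,-0.036,0,0],[1,0,0,0,-0.175],[1,0,0,0,-0.17],[1,0,0,0,-0.17]]' && python3 - <<'E'
from h import *
s=env.get_state();im=env.read_camera('wrist');save('w1',im)
kt=campose('wrist',s);print(s['tcp_pos'],s['orientation'])
for l in ['wastecup_mid','sachetcup_mid','stand']: print(l,[(np.round(d['centre']).tolist(),round(d['score'],2)) for d in env.recognise('wrist',l)])
E
```

```text
clock: 2.5
tcp_pos: [0.3999, 0.0864, 0.3286]
orientation: [0.001, 0.226, 0.974, 0.0]
wrist_force: [1.6, 0.7, 0.5]
finger_gap: 0.0856
grip_force: 0.0
clock: 3.5
tcp_pos: [0.4956, -0.1776, 0.3281]
orientation: [-0.0, -0.032, 0.999, 0.0]
wrist_force: [-0.6, 0.2, 0.7]
finger_gap: 0.0855
grip_force: 0.0
[ 0.49559637 -0.17759739  0.32811321] [-1.09472072e-04 -3.20588456e-02  9.99485969e-01  1.29409338e-04]
wastecup_mid []
sachetcup_mid [([113.0, 229.0], 0.64), ([202.0, 250.0], 0.46)]
stand [([202.0, 252.0], 0.94)]
```

View pics/w1.png

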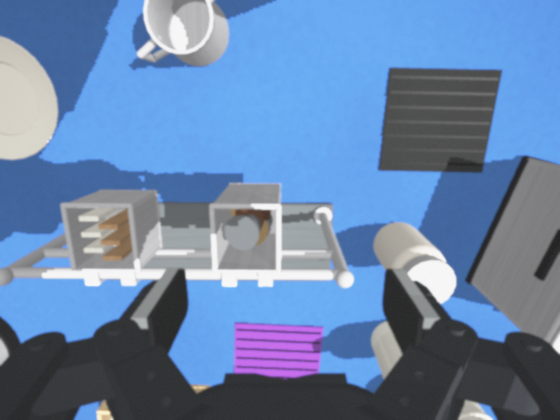

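The wrist view shows the tall cup (one capsule) with its rim from (214,205) to (281,268). The short cup is at (113,235) and the small black mat spans (380,68) to (500,171).

```bash
python3 - <<'E'
from h import *
kt=campose('wrist'); t=campose('top')
for n,px,z in [('fl',(213,204),.195),('fr',(281,204),.195),('bl',(214,269),.195),('br',(281,269),.195),('cupc',(247.3,236.8),.195),('railL',(90,275),.187),('railR',(340,278),.187)]: print(n,np.round(onz(kt,px,z),4))
print(tri([ray(kt,(247.3,236.8)),ray(t,(333.6,216))]))
m=[onz(kt,p,.003) for p in [(391,68),(500,70),(483,171),(379,170)]];print(np.round(m,3),np.mean(m,0))
E
```

```text
fl [ 0.4987 -0.235   0.195 ]
fr [ 0.4956 -0.1803  0.195 ]
bl [ 0.5568 -0.2345  0.195 ]
br [ 0.5535 -0.1772  0.195 ]
cupc [ 0.5255 -0.2067  0.195 ]
railL [ 0.5733 -0.3462  0.187 ]
railR [ 0.5635 -0.1242  0.187 ]
(array([ 0.52966321, -0.20842189,  0.18498329]), [0.7, 0.7])
[[ 0.368 -0.052  0.003]
 [ 0.363  0.084  0.003]
 [ 0.49   0.092  0.003]
 [ 0.497 -0.049  0.003]] [0.42940299 0.01855292 0.003     ]
```

```bash
python3 -m pendant '[[1,-0.0305,-0.0315,0.03,0.015],[1,0,0,0.05,0],[1,0,0,0.045,0],[1,0,0,0.035,0],[1,0,0,0,0],[1,0,0,0,0]]' 40 && python3 -m pendant '[[-1,0,0,0,0],[-1,0,0,0,0],[-1,0,0,0,0],[-1,0,0,0,0],[-1,0,0,0,0],[-1,0,0,0,0]]' 40
```

```text
clock: 4.45
tcp_pos: [0.5286, -0.2072, 0.1698]
orientation: [0.001, -0.022, 1.0, -0.0]
wrist_force: [0.6, 0.0, -0.9]
finger_gap: 0.0851
grip_force: 0.0
clock: 5.2
tcp_pos: [0.5289, -0.2081, 0.1704]
orientation: [0.001, -0.022, 1.0, -0.002]
wrist_force: [-1.0, -2.5, 6.7]
finger_gap: 0.0555
grip_force: 45.0
```

```bash
python3 -m pendant '[[-1,0,0,-0.008,0],[-1,0,0,-0.01,0],[-1,0,0,-0.01,0],[-1,0,0,-0.01,0],[-1,0,0,-0.01,0],[-1,0,0,0,0],[-1,0,0,0,0]]' && python3 - <<'E'
from h import *
s=env.get_state();save('w2',cv2.hconcat([cv2.resize(env.read_camera('wrist'),(400,300)),cv2.resize(env.read_camera('scene')[120:270,130:330],(400,300))]))
E
```

```text
clock: 6.08
tcp_pos: [0.5275, -0.2069, 0.2164]
orientation: [-0.0, -0.022, 1.0, -0.0]
wrist_force: [-2.6, -0.9, -2.1]
finger_gap: 0.0554
grip_force: 44.9
```

View pics/w2.png

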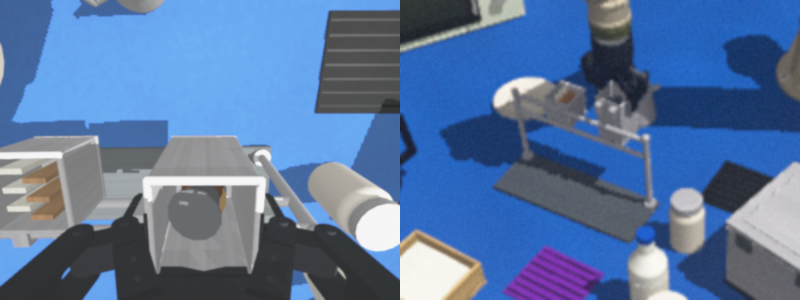

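The cup is gripped upright and its lugs are clear above the rail, so I'm carrying it to the mat.

```bash
python3 -m pendant '[[-1,0.015,0,0,0],[-1,0.025,0,0,0],[-1,0.025,0,0,0],[-1,0.0257,0.01,0,0],[-1,0,0.025,0,0],[-1,0,0.035,0,0],[-1,0,0.035,0,0],[-1,0,0.035,0,0]]' && python3 -m pendant '[[-1,0,0.035,0,0],[-1,0,0.027,0.01,0],[-1,0,0.015,0.02,0],[-1,0,0.01,0.02,0.0],[-1,0,0,0.03,0],[-1,0,0,0.02,0],[-1,0,0,0,0],[-1,0,0,0,0]]' && python3 - <<'E'
from h import *
s=env.get_state();save('w3',cv2.hconcat([cv2.resize(env.read_camera('wrist'),(400,300)),cv2.resize(env.read_camera('scene')[120:270,200:400],(400,300))]))
E
```

```text
clock: 7.18
tcp_pos: [0.4303, -0.07, 0.2161]
orientation: [0.0, -0.022, 1.0, 0.0]
wrist_force: [1.1, 0.5, -2.5]
finger_gap: 0.0556
grip_force: 44.7
clock: 8.18
tcp_pos: [0.4275, 0.0158, 0.117]
orientation: [0.001, -0.022, 1.0, 0.0]
wrist_force: [0.5, 0.1, -3.3]
finger_gap: 0.056
grip_force: 44.5
```

View pics/w3.png

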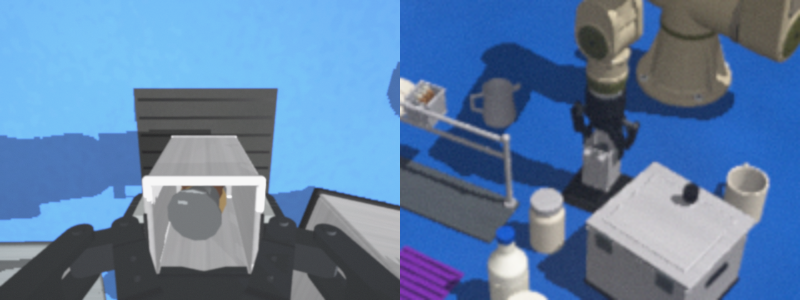

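The cup hangs centred over the mat, with the mat edges at x 135–277 and the cup at 204 in the left picture. I'll lower it.

```bash
python3 -m pendant '[[-1,0,0,0.012,0],[-1,0,0,0.012,0],[-1,0,0,0.008,0],[-1,0,0,0.003,0],[-1,0,0,0,0]]' && python3 -m pendant '[[-1,0,0,0.002,0],[-1,0,0,0.002,0],[-1,0,0,0,0]]'
```

```text
clock: 8.9
tcp_pos: [0.4273, 0.016, 0.0811]
orientation: [-0.0, -0.022, 1.0, 0.0]
wrist_force: [-0.2, 0.9, -3.0]
finger_gap: 0.0552
grip_force: 44.8
clock: 9.28
tcp_pos: [0.4302, 0.0161, 0.0796]
orientation: [0.003, -0.022, 1.0, 0.0]
wrist_force: [0.7, 2.4, 10.1]
finger_gap: 0.0557
grip_force: 46.6
```

```bash
python3 -m pendant '[[-1,0,0,-0.0015,0],[1,0,0,0,0],[1,0,0,0,0],[1,0,0,0,0],[1,0,0,0,0]]' && python3 -m pendant '[[1,0,0,-0.03,0],[1,0,0,-0.06,0],[1,0,0,-0.06,0],[1,0,0,-0.06,0],[1,0,0,-0.03,0],[1,0,0,0,0]]' && python3 - <<'E'
from h import *
s=env.get_state();im=env.read_camera('wrist');save('w4',im)
for l in ['wastecup_mid','mat','lid_knob']: print(l,[(np.round(d['centre']).tolist(),round(d['score'],2)) for d in env.recognise('wrist',l)])
E
```

```text
clock: 9.9
tcp_pos: [0.4272, 0.0159, 0.0787]
orientation: [-0.0, -0.022, 1.0, 0.0]
wrist_force: [0.1, 0.5, 0.4]
finger_gap: 0.0854
grip_force: 0.0
clock: 10.65
tcp_pos: [0.4286, 0.0157, 0.3212]
orientation: [0.003, -0.022, 1.0, -0.0]
wrist_force: [-0.2, -0.7, -1.0]
finger_gap: 0.086
grip_force: 0.0
wastecup_mid [([286.0, 177.0], 0.84), ([523.0, 98.0], 0.56)]
mat [([194.0, 369.0], 0.9), ([293.0, 140.0], 0.86), ([480.0, 290.0], 0.2)]
lid_knob [([479.0, 288.0], 0.83)]
```

View pics/w4.png

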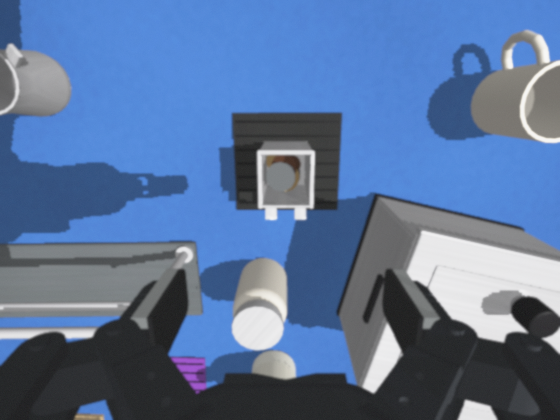

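The cup stands on the mat, rim centre at about (286,179), with mat corners at (232,113) to (337,210). The knob is at the right, about (537,316).

```bash
python3 - <<'E'
from h import *
s=env.get_state();kt=campose('wrist'); t=campose('top');sc=campose('scene')
print('cup',onz(kt,(286,179.5),.103))
m=[onz(kt,p,.003) for p in [(232,113),(342,113),(338,210),(236,210)]];print('mat',np.mean(m,0))
print('knob',onz(kt,(543,322),.208),onz(kt,(536,316),.195),onz(t,(210.5,216.5),.205))
print(tri([ray(kt,(536,316)),ray(t,(210.8,216.4)),ray(sc,(346,216))]))
E
python3 -m pendant '[[1,0,0.04,0,0.08],[1,0,0.05,0,0.08],[1,0,0.05,0,0.08],[1,0,0.04,0,0.01],[1,0,0,0,0],[1,0,0,0,0]]' && python3 - <<'E'
from h import *
s=env.get_state();im=env.read_camera('wrist');save('w5',im);np.save('w5.npy',im)
for l in ['lid_knob','bin']: print(l,[(np.round(d['centre']).tolist(),round(d['score'],2)) for d in env.recognise('wrist',l)])
E
```

```text
cup [0.4232523  0.01705277 0.103     ]
mat [0.42328051 0.01865639 0.003     ]
knob [0.50988506 0.2312117  0.208     ] [0.51303721 0.23566065 0.195     ] [0.51682452 0.23248094 0.205     ]
(array([0.51514791, 0.23661026, 0.19341613]), [1.2, 4.5, 3.5])
clock: 11.6
tcp_pos: [0.4402, 0.1944, 0.3176]
orientation: [-0.001, 0.102, 0.995, -0.001]
wrist_force: [0.2, 0.7, -0.1]
finger_gap: 0.0854
grip_force: 0.0
lid_knob [([332.0, 283.0], 0.69)]
bin [([331.0, 272.0], 0.57)]
```

View pics/w5.png

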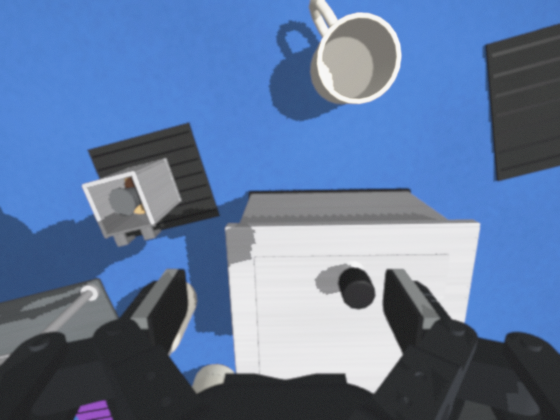

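The bin front edge runs level from (227,224) to (478,224), so the tool is aligned. The knob's top is at (359,293) and its body at about (357,286).

```bash
python3 - <<'E'
from h import *
kt=campose('wrist'); t=campose('top');s=env.get_state()
a=onz(kt,(359,293),.208);b=onz(kt,(357,287),.195);print(a,b)
print(tri([ray(kt,(357,287)),ray(t,(210.8,216.4))]))
print('edge',onz(kt,(227,224),.163),onz(kt,(478,224),.163))
p=(a+b)/2;p[2]=.195
q=R.from_quat(np.array(s['orientation'])[[1,2,3,0]]).as_matrix();print(np.round(q.T@(p-s['tcp_pos']),4))
E
```

```text
[0.51849354 0.23766884 0.208     ] [0.52089381 0.23838235 0.195     ]
(array([0.51749424, 0.23494235, 0.19997772]), [2.8, 2.8])
edge [0.45439267 0.1378336  0.163     ] [0.50005404 0.35643391 0.163     ]
[-0.0683  0.0597  0.1235]
```

```bash
python3 -m pendant '[[1,-0.035,0.03,0,0],[1,-0.033,0.029,0.02,0],[1,0,0,0.04,0],[1,0,0,0.035,0],[1,0,0,0.0275,0],[1,0,0,0,0],[1,0,0,0,0]]' 40 && python3 -m pendant '[[-1,0,0,0,0],[-1,0,0,0,0],[-1,0,0,0,0],[-1,0,0,0,0],[-1,0,0,0,0],[-1,0,0,0,0],[-1,0,0,0,0]]' 40
```

```text
clock: 12.62
tcp_pos: [0.5201, 0.2381, 0.1976]
orientation: [0.001, 0.103, 0.995, 0.0]
wrist_force: [-0.4, -0.6, 0.1]
finger_gap: 0.0858
grip_force: 0.0
clock: 13.5
tcp_pos: [0.5196, 0.2381, 0.197]
orientation: [0.0, 0.103, 0.995, -0.0]
wrist_force: [-1.5, -3.2, 5.4]
finger_gap: 0.0267
grip_force: 39.7
```

```bash
python3 -m pendant '[[-1,-0.0032,0,-0.0133,0],[-1,-0.0045,0,-0.0131,0],[-1,-0.0056,0,-0.0126,0],[-1,-0.0066,0,-0.0121,0],[-1,0,0,0,0]]' && python3 -m pendant '[[-1,-0.0077,0,-0.0114,0],[-1,-0.0086,0,-0.0108,0],[-1,-0.0095,0,-0.0099,0],[-1,-0.0104,0,-0.0091,0],[-1,0,0,0,0]]'
```

```text
clock: 14.12
tcp_pos: [0.5397, 0.2342, 0.2482]
orientation: [0.0, 0.103, 0.995, -0.0]
wrist_force: [1.6, -2.4, -5.8]
finger_gap: 0.0267
grip_force: 40.2
clock: 14.75
tcp_pos: [0.5742, 0.2276, 0.2883]
orientation: [-0.001, 0.103, 0.995, 0.0]
wrist_force: [-0.5, 0.5, -5.5]
finger_gap: 0.0268
grip_force: 40.7
```

```bash
python3 -m pendant '[[-1,-0.0111,0,-0.0081,0],[-1,-0.0118,0,-0.0072,0],[-1,-0.0124,0,-0.0061,0],[-1,-0.0128,0,-0.005,0],[-1,0,0,0,0],[-1,0,0,0,0],[-1,0,0,0,0]]' && python3 - <<'E'
from h import *
a=env.read_camera('wrist');b=env.read_camera('scene');c=env.read_camera('top')
save('w6',cv2.hconcat([cv2.resize(a,(400,300)),cv2.resize(b[130:310,200:440],(400,300))]))
E
```

```text
clock: 15.62
tcp_pos: [0.6208, 0.2187, 0.3146]
orientation: [-0.0, 0.102, 0.995, 0.001]
wrist_force: [0.8, 4.6, -5.7]
finger_gap: 0.0267
grip_force: 40.6
```

View pics/w6.png

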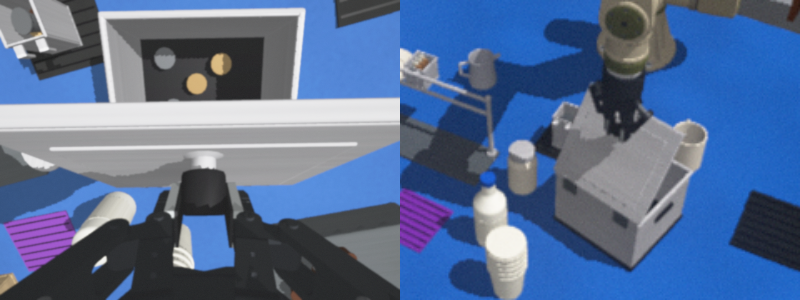

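The lid is held open at about 59–60° by geometry (knob 118 mm up and 103 mm back). The cup still stands on the mat and the neighbouring things look undisturbed, so I'm handing in.

```bash
python3 -c "
from workcell import env
print(env.hand_in())"
```

```text
the job is handed in; nothing more can be done
None
```

The tall cup is standing released and upright on the small black mat, and the arm is holding the bin lid open at about 60° (estimated from the knob's position); the job is handed in, but the hand-in returned no verdict.

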